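# Flick the sample carousel and brake it with its home pin at the gate

## Robot

A 6-joint arm with a two-finger parallel gripper is mounted at the origin on the work surface. World frame = base frame: x ahead of the robot, y to its left, z up, the work surface at z = 0. Lengths are in m, angles in degrees, forces in N, time in s.
With the tool pointing down it reaches from about 0.35 to 0.95 m from the base axis. Payload 17.4 kg.
Tool frame: the origin (TCP) lies at the very end of the fingers, on their centre line; the grasp point (between the pads) lies 19 mm behind it; x points along the fingers, z is the direction in which the jaws open and shut, and the axes are right-handed (so a half turn about x gives the same grasp; the last joint's range is limited). The gripper opens to 93 mm and grips with 3 to 60 N. Pads are 15 mm wide; open, the fingers measure 128 mm over their backs; the gripper's body (75 mm by 188 mm) begins 65 mm behind the grasp point.
Start: joints at [-73.556, 6.646, 82.598, -0, 90.757, -2.166], TCP at [0.215, -0.64, 0.219] pointing down, gripper open.
Joint ranges: [-162.19, 162.19], [-47.58, 125.68], [4.15, 143.07], [-65.23, 245.23], [0.69, 171.88], [-170.13, 170.13]. Speed limits (degrees/s): [108.29, 108.29, 127.2, 180, 180, 180].

## Interface

Orientations are given as [roll, pitch, yaw] about the fixed x, y, z axes, in that order (R = Rz(yaw) Ry(pitch) Rx(roll)).
In Python, from station import observe, capture, job_done gives the robot as it stands.
- The arm moves only by the shell command python3 -m crank 'ROWS'. ROWS is JSON, a list of rows, each a list of 3 entries, a list of its own where there are three numbers: the turn, a rotation vector about the tool's x, y, z in rad, then the shift along the tool's x, y, z in mm, then the closure in counts, from 0 (fully open) to 255 (shut). A call has 1 to 8 rows; each row is the pose to reach, as a shift and turn from the pose commanded when the call began, along the tool's axes at that moment; what a row does not reach only later rows make up. A row lasts 1/10 s, in which the tool goes at most 50 mm and 8.59 degrees, less where a joint would pass 70% of its speed; a pose out of reach is approached as far as the arm can. A call with a gripper value outside its range is refused whole. The fingers move at their own pace and stop on an object; the grip force is fixed at half the most. Time passes only in rows, so rows that repeat a pose let the fingers close. It gives the time, the measured TCP pose, the force and the opening at its end, in the units of the state.
- observe(): the state, without advancing time (a new reading comes with each control period).
- capture(name): name is "scene" or "top" or "wrist"; returns a dict with "frame" (480x640x3 uint8, blue, green, red), "fx", "fy", "cx", "cy" (pixels), "R" (3x3) and "t" (3): a world point X has camera coordinates R X + t. Camera axes: x right, y down, z forward; pixel columns grow to the right and rows downward; lengths in m; the calibration is good to about 2 mm. The wrist camera is an equidistant fisheye: a pixel r from the principal point sees the ray r / f radians off the axis. A picture is of the moment at which its call begins. There is no depth.
- job_done(): hands the job in, once; it reports no verdict.
The state is a dict: "t": time; "qpos": joint angles; "joint_velocities": joint speeds; "joint_torque": joint torques, N m; "position": TCP position; "orientation": TCP orientation; "ft_force": force on the tool from outside, world axes, zero at the start; "wrist_torque": the same for the moment, N m; "finger_gap": opening from 0.0 (shut) to 1.0 (fully open).
Only numpy, scipy, OpenCV 4.12 (cv2) and the standard library are available. Lean on these libraries where they do the work, as an engineer would, in place of code of your own. Each camera call takes 0.05 s, during which the arm holds its last target. There are 200 camera calls.

## Task

Check that the sample carousel runs freely: with a fingertip, flick it by its upright home pin, either way round, so that the round tray spins on its own, untouched, and carries the pin past the gate (the gap between the two small lugs on the housing) and on at a lively pace for at least another second. Then, on a later pass, brake the still-turning tray with a fingertip so that the pin stops within the gate, keep the finger on it for a moment, and leave it standing there; once the pin has gone past the gate, the tray must not come to a stop anywhere else. Do not lift the tray off its spindle, and leave the vial rack, the bottle and the screwdriver alone.

Things in the scene. Friction and masses are not known exactly. Their poses are not given: they have to be found in the camera images.
- carousel (a joint): turn of the white round tray about its upright axis, rad, counterclockwise from above, counting on past full turns. 0 and each multiple of 2 pi: pin in the middle of the gate. Starts at rest between 1.3 and 4.98. No stops, light bearing: each second it loses 3 to 7 percent of its speed plus 0.13 to 0.25 rad/s, so from 3 rad/s it coasts about 10 to 15 s
- home_pin (a point): foot of the home pin, on the disc's top (56 mm above the table): one upright round dark steel pin, 14 mm in diameter, 40 mm high above the disc (top 96 mm above the table), 78 mm from the tray's axis; it turns with the tray
- gate (a point): middle of the gate: fixed point on the home pin's circle, 78 mm from the tray's axis, 56 mm above the table (disc's top). Two black lugs on the housing just outside the rim mark it, 97 to 117 mm from the axis, inner faces 50 mm apart, tops 58 mm above the table
- hub (a point): centre of the tray on its axis at the disc's top, 56 mm above the table. Disc 180 mm across, 10 mm thick, flat (the light pockets are level with it), black hub knob 36 mm across, 24 mm high on it. Below: fixed grey square housing, 240 mm wide, 40 mm high, gate at the middle of one side
- spindle: spindle carrying the tray, same axis, does not turn; origin 40 mm above the table. Pulled up, it and the tray lift out together. Tray inertia 1.2 to 2.3 g m2. A fingertip pressed on the disc's top with a few newtons stops it almost at once; a finger in the pin's way stops it too
- rack_mid (a point): bystander: middle of a grey vial rack with capped vials, 75 x 110 x 48 mm, loose, origin 24 mm above the table
- bottle_mid (a point): bystander: middle of an amber bottle with black cap, 60 mm across and 110 mm high, loose, origin 55 mm above the table
- driver: bystander: screwdriver lying on the table on the right of the carousel, 160 mm long along its x axis, loose

How it is judged:
By the outcome, as a careful person would: the job done as asked, in the order asked, and still so for the second after the job is handed in, with the robot touching nothing.
It also fails if it takes over 58 s, if anything falls off the work surface, if the arm or the gripper's body presses on something with over 40 N, if the wrist force passes 120 N, or if a joint passes its speed limit or range.

## Working session

There is one attempt and no reset: what is moved stays moved. The work goes in short steps, Python scripts to look and compute and a shell command to move; the robot and the scene stay as the last step left them, time stands still between calls to the robot, and variables do not carry over. Pictures are saved under pics/ and viewed, about 8 in all and at most 12, crops included, and the job is handed in when it is done.

```bash
mkdir -p pics; ls; python3 - <<'E'
from station import observe,capture
import cv2,numpy as np,pickle
s=observe();print({k:np.round(v,3).tolist() for k,v in s.items()})
d={}
for n in("scene","top"):
    c=capture(n);d[n]=c;cv2.imwrite(f"pics/{n}0.png",c["frame"]);print(n,c["fx"],c["fy"],c["cx"],c["cy"],np.round(c["R"],3).tolist(),np.round(c["t"],3).tolist())
pickle.dump(d,open("c0.pkl","wb"))
E
```

```text
pics
{'t': 0.0, 'qpos': [-73.556, 6.673, 82.633, -0.001, 90.756, -2.165], 'joint_velocities': [-0.063, -0.065, 0.051, -0.078, -0.068, 0.0], 'joint_torque': [0.002, -72.127, -62.262, 0.078, 0.024, -0.0], 'position': [0.215, -0.64, 0.218], 'orientation': [178.959, 89.937, 107.568], 'ft_force': [0.335, -0.929, 0.744], 'wrist_torque': [0.046, -0.022, 0.004], 'finger_gap': 1.001}
scene 597.6288352500947 597.6288352500947 325.332672326504 234.9210944617759 [[-0.216, 0.976, -0.014], [0.747, 0.156, -0.646], [-0.628, -0.15, -0.763]] [0.114, -0.378, 1.763]
top 573.1099077500231 573.1099077500231 317.05361283320724 245.07549549257442 [[0.02, -0.999, 0.026], [-0.993, -0.023, -0.113], [0.113, -0.023, -0.993]] [-0.035, 0.541, 1.442]
```

View pics/top0.png

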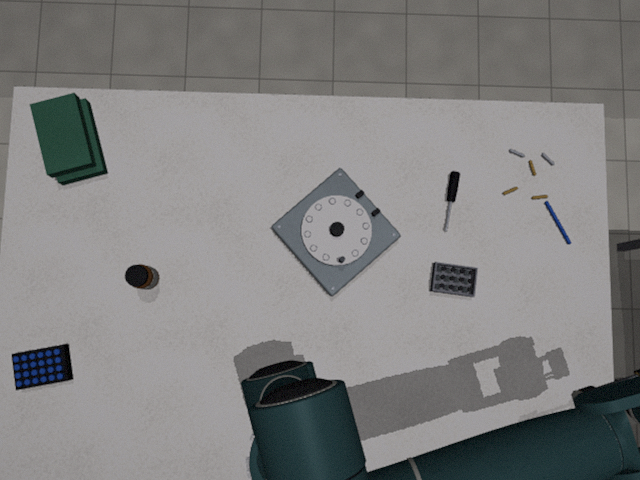

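View pics/scene0.png

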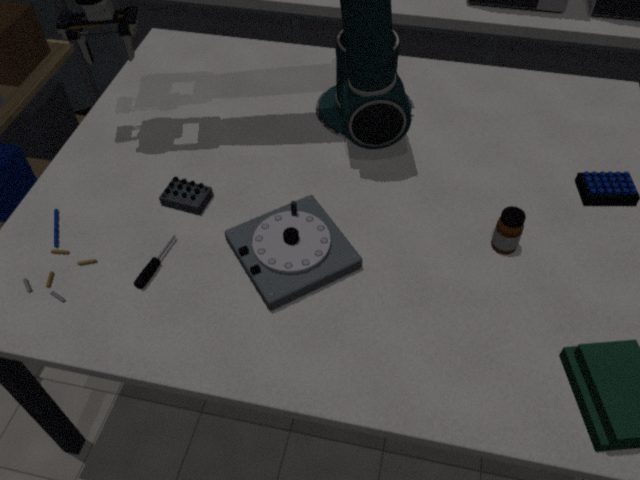

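Top view: hub about (337,229), pin near (341,260) on the robot's side of the tray, and lugs at (360,194) and (376,212), so the gate lies ahead and to the right. The rack and screwdriver are on the right, and the bottle is on the left. The scene view agrees.

```bash
cat > h.py <<'E'
import numpy as np,cv2,pickle
from scipy.spatial.transform import Rotation as Ro
def ray(c,u,v,z):
    d=np.array([(u-c["cx"])/c["fx"],(v-c["cy"])/c["fy"],1.]);R=np.array(c["R"]);C=-R.T@np.array(c["t"]);w=R.T@d
    return C+w*(z-C[2])/w[2]
def proj(c,X):
    p=np.array(c["R"])@X+np.array(c["t"]);return np.array([c["fx"]*p[0]/p[2]+c["cx"],c["fy"]*p[1]/p[2]+c["cy"]])
def blobs(c,u0,u1,v0,v1,thr=60,amin=8):
    g=cv2.cvtColor(c["frame"],cv2.COLOR_BGR2GRAY)[v0:v1,u0:u1]
    n,l,s,ce=cv2.connectedComponentsWithStats((g<thr).astype(np.uint8))
    return [(ce[i]+[u0,v0],s[i,4]) for i in range(1,n) if s[i,4]>=amin]
E
python3 - <<'E'
from h import *
d=pickle.load(open("c0.pkl","rb"))
for n,b,pinr in(("top",(290,392,180,275),0),("scene",(232,340,200,285),0)):
    c=d[n];f=c["frame"];u0,u1,v0,v1=b
    g=cv2.cvtColor(f,cv2.COLOR_BGR2GRAY)
    print(n,"levels",np.percentile(g[v0:v1,u0:u1],[1,5,25,50,75,95]))
    print([(np.round(p,1).tolist(),int(a),np.round(ray(c,*p,0.058),4).tolist()) for p,a in blobs(c,*b,thr=50)])
    m=np.zeros_like(g);m[v0:v1,u0:u1]=(g[v0:v1,u0:u1]>135)*255
    m=cv2.morphologyEx(m,cv2.MORPH_CLOSE,np.ones((5,5)))
    cs=max(cv2.findContours(m,0,1)[0],key=cv2.contourArea)
    h=cv2.convexHull(cs)[:,0]
    P=np.array([ray(c,*p,0.056)[:2] for p in h])
    A=np.c_[2*P,np.ones(len(P))];s=np.linalg.lstsq(A,(P**2).sum(1),rcond=None)[0]
    print("disc",s[:2],"r",np.sqrt(s[2]+s[0]**2+s[1]**2))
E
```

```text
top levels [ 28.  84. 106. 154. 161. 164.]
[([359.1, 194.0], 39, [0.6723, -0.1275, 0.058]), ([375.1, 212.0], 38, [0.6268, -0.1688, 0.058]), ([336.3, 228.9], 150, [0.5811, -0.0707, 0.058])]
disc [ 0.57974768 -0.07131504] r 0.08876203959944567
scene levels [  2.  28.  61.  86. 100. 105.]
[([293.6, 208.3], 81, [0.4891, -0.0854, 0.058]), ([290.7, 236.0], 225, [0.5744, -0.0705, 0.058]), ([246.9, 262.4], 348, [0.6681, -0.146, 0.058]), ([301.7, 266.5], 207, [0.6543, -0.0247, 0.058]), ([327.1, 278.8], 208, [0.6751, 0.0371, 0.058])]Traceback (most recent call last):
  File "<stdin>", line 10, in <module>
ValueError: max() iterable argument is empty
```

```bash
cat >> h.py <<'E'
H=np.array([.5797,-.0713]);G=np.deg2rad(-47.7)
def goal(s,p,zdir,n=""):
    "shift mm + rotvec in tool axes to reach world p with tool x down, tool z along zdir"
    R=Ro.from_euler("xyz",s["orientation"],degrees=True).as_matrix()
    x=np.array([0,0,-1.]);z=np.array(zdir,float);T=np.c_[x,np.cross(z,x),z]
    print(n,"shift",np.round(R.T@(np.array(p)-s["position"])*1000).tolist(),"rotvec",np.round(Ro.from_matrix(R.T@T).as_rotvec(),3).tolist())
E
python3 - <<'E'
from h import *
from station import observe
d=pickle.load(open("c0.pkl","rb"))
for n,b,t in(("top",(334,350,250,270),90),("scene",(287,301,198,218),35)):
    c=d[n]
    for p,a in blobs(c,*b,thr=t,amin=4):
        X=ray(c,*p,0.076);q=X[:2]-H
        print(n,p,a,X,"r",np.hypot(*q),"ang",np.degrees(np.arctan2(q[1],q[0])),"theta",(np.arctan2(q[1],q[0])-G)%(2*np.pi))
s=observe();print(Ro.from_euler("xyz",s["orientation"],degrees=True).as_matrix().round(3))
for zd in((1,0,0),(-1,0,0)): goal(s,[.505,-.005,.15],zd)
c=d["top"]
for u,v in((453,279),(142,277),(452,200)):print(ray(c,u,v,.04))
E
```

```text
top [340.82758621 259.44827586] 29 [ 0.50201806 -0.08215307  0.076     ] r 0.07843643012253741 ang -172.04659768327505 theta 4.112927763953683
scene [293.61538462 208.56923077] 65 [ 0.50599861 -0.08012816  0.076     ] r 0.0742282334606408 ang -173.16949197759772 theta 4.093329561365895
[[-0.     0.948  0.319]
 [ 0.001  0.319 -0.948]
 [-1.     0.    -0.001]]
 shift [69.0, 477.0, -509.0] rotvec [-1.246, -0.001, -0.001]
 shift [69.0, 477.0, -509.0] rotvec [1.896, -0.001, 0.001]
[ 0.46150057 -0.37191265  0.04      ]
[0.44981863 0.41604038 0.04      ]
[ 0.6662899  -0.37075429  0.04      ]
```

```bash
python3 - <<'E'
from h import *
from station import observe
goal(observe(),[.54,-.05,.12],(1,0,0))
E
```

```text
shift [98.0, 496.0, -455.0] rotvec [-1.246, -0.001, -0.001]
```

```bash
M='[[-1.246,0,0],[98,496,-455],255]'; python3 -m crank '[[[-1.246,0,0],[98,496,-455],255],[[-1.246,0,0],[98,496,-455],255],[[-1.246,0,0],[98,496,-455],255],[[-1.246,0,0],[98,496,-455],255],[[-1.246,0,0],[98,496,-455],255],[[-1.246,0,0],[98,496,-455],255],[[-1.246,0,0],[98,496,-455],255],[[-1.246,0,0],[98,496,-455],255]]'
python3 - <<'E'
from h import *
from station import observe
goal(observe(),[.54,-.05,.12],(1,0,0))
E
```

```text
t: 0.9
position: [0.4068, -0.2911, 0.1606]
orientation: [-17.6, 90.0, -19.9]
ft_force: [1.1, 0.1, 0.2]
finger_gap: 0.361
 shift [41.0, 246.0, 123.0] rotvec [-0.04, 0.0, 0.0]
```

```bash
python3 -m crank '[[[-0.04,0,0],[41,246,123],255],[[-0.04,0,0],[41,246,123],255],[[-0.04,0,0],[41,246,123],255],[[-0.04,0,0],[41,246,123],255],[[-0.04,0,0],[41,246,123],255],[[-0.04,0,0],[41,246,123],255],[[-0.04,0,0],[41,246,123],255],[[-0.04,0,0],[41,246,123],255]]'
python3 - <<'E'
from h import *
from station import observe
s=observe();goal(s,[.54,-.05,.06],(1,0,0));print(s["position"],Ro.from_euler("xyz",s["orientation"],degrees=True).as_matrix().round(3))
E
```

```text
t: 1.7
position: [0.5405, -0.0526, 0.1196]
orientation: [-175.8, 89.9, -176.1]
ft_force: [0.6, -0.2, 0.5]
finger_gap: 0.009
 shift [60.0, 3.0, -0.0] rotvec [-0.005, -0.001, 0.0]
[ 0.54046629 -0.05261989  0.11961098] [[-0.001  0.005  1.   ]
 [-0.     1.    -0.005]
 [-1.    -0.    -0.001]]
```

```bash
python3 -m crank '[[[0,0,0],[40,0,0],255],[[0,0,0],[60,0,0],255],[[0,0,0],[62,0,0],255],[[0,0,0],[62,0,0],255]]'
python3 -m crank '[[[0,0,0],[1,0,0],255],[[0,0,0],[1.5,0,0],255],[[0,0,0],[1.5,0,0],255]]'
python3 -m crank '[[[0,0,0],[0.5,0,0],255],[[0,0,0],[0.5,0,0],255]]'; python3 -c "
from station import observe;print(observe()['ft_force'],observe()['position'])"
```

```text
t: 2.1
position: [0.5404, -0.0539, 0.0585]
orientation: [-136.0, 90.0, -136.4]
ft_force: [0.9, -0.7, 0.5]
finger_gap: 0.006
t: 2.4
position: [0.5408, -0.0531, 0.0571]
orientation: [-8.8, 90.0, -9.2]
ft_force: [-0.6, 0.7, 1.0]
finger_gap: 0.006
t: 2.6
position: [0.5407, -0.0529, 0.0561]
orientation: [-11.3, 90.0, -11.6]
ft_force: [0.6, 0.1, 0.1]
finger_gap: 0.001
[0.55171718 0.10652096 0.14492058] [ 0.54067212 -0.05294775  0.05614455]
```

```bash
python3 -m crank '[[[0,0,0],[1,0,0],255],[[0,0,0],[1,0,0],255]]'
python3 -m crank '[[[0,0,0],[1,0,0],255],[[0,0,0],[1,0,0],255]]'
```

```text
t: 2.8
position: [0.5407, -0.0528, 0.0557]
orientation: [55.7, 90.0, 55.4]
ft_force: [-5.2, 1.8, 9.2]
finger_gap: 0.005
t: 3.0
position: [0.5407, -0.0527, 0.0552]
orientation: [73.2, 90.0, 72.9]
ft_force: [-8.2, 2.9, 15.7]
finger_gap: 0.005
```

```bash
python3 -m crank '[[[0,0,0],[-30,0,0],255],[[0,0,0],[-45,20,-20],255],[[0,0,0],[-45,33,-33],255],[[0,0,0],[-30,33,-33],255],[[0,0,0],[-14,33,-33],255],[[0,0,0],[-14,33,-33],255]]'; python3 - <<'E'
from station import capture,observe
import cv2
print(observe()["position"])
a=capture("scene")["frame"][140:300,200:400];b=capture("wrist")["frame"]
cv2.imwrite("pics/a1.png",cv2.hconcat([cv2.resize(a,(400,320)),cv2.resize(b,(400,320))]))
E
```

```text
t: 3.6
position: [0.5067, -0.02, 0.0647]
orientation: [176.8, 89.8, 176.4]
ft_force: [-0.8, -0.2, 0.1]
finger_gap: 0.007
[ 0.50665598 -0.01998706  0.06468109]
```

View pics/a1.png

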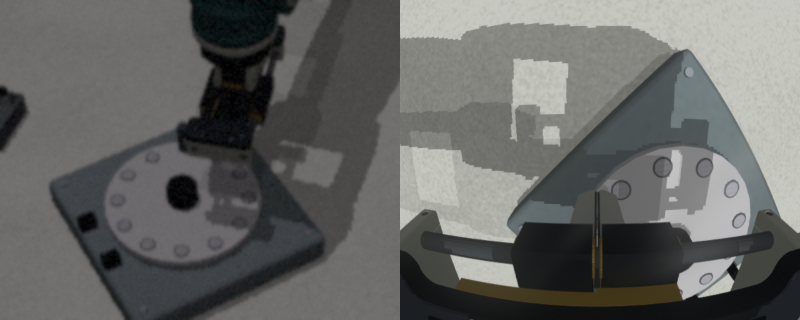

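The finger sits about 9 mm above the disc, left of the pin. The wrist half shows the pin near (735,270), clear of the finger. Now the flick.

```bash
python3 -m crank '[[[0,0,0],[0,-8,0],255],[[0,0,0],[0,-30,0],255],[[0,0,0],[0,-55,0],255],[[0,0,0],[0,-80,0],255],[[0,0,0],[-20,-82,0],255],[[0,0,0],[-65,-82,0],255],[[0,0,0],[-110,-82,0],255],[[0,0,0],[-110,-132,0],255]]'; python3 - <<'E'
from h import *
from station import capture,observe
f=[]
for i in range(2):
    t=observe()["t"];c=capture("scene");f.append(c["frame"][140:300,200:400]);print(t,[(np.round(p,1).tolist(),int(a)) for p,a in blobs(c,225,365,185,310,thr=30)])
print(observe()["position"])
cv2.imwrite("pics/a2.png",cv2.resize(cv2.hconcat(f),(800,320)))
E
```

```text
t: 4.5
position: [0.5095, -0.1506, 0.1854]
orientation: [-12.8, 89.5, -12.9]
ft_force: [2.3, -0.8, -0.7]
finger_gap: 0.005
4.5 [([290.8, 235.8], 215), ([243.0, 250.6], 70), ([263.2, 252.5], 42), ([254.9, 269.6], 76), ([354.3, 267.9], 15), ([346.8, 270.3], 12), ([338.1, 275.5], 30), ([328.5, 279.2], 16), ([317.0, 284.9], 21), ([310.1, 287.7], 9), ([305.5, 291.8], 11), ([287.8, 299.2], 34), ([298.5, 294.8], 8), ([272.9, 305.1], 38)]
4.55 [([290.7, 235.7], 214), ([243.1, 250.6], 71), ([268.7, 256.6], 38), ([353.7, 267.5], 34), ([255.0, 269.6], 72), ([342.6, 272.5], 11), ([336.8, 275.9], 12), ([328.4, 278.8], 20), ([317.5, 284.7], 24), ([308.9, 288.9], 12), ([296.6, 294.1], 14), ([283.9, 300.6], 34), ([271.5, 306.2], 26)]
[ 0.50737702 -0.15599043  0.17991235]
```

View pics/a2.png

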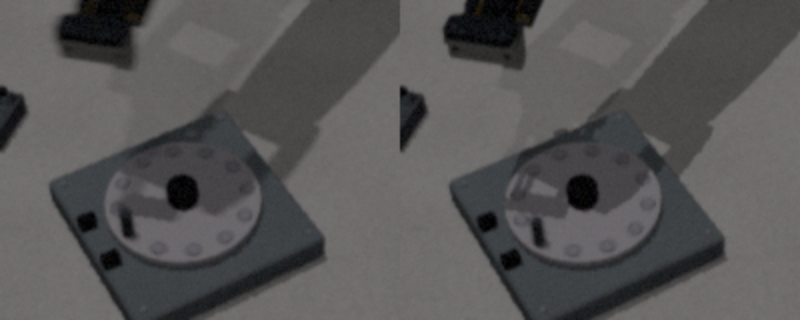

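The pin has just passed the gate turning counterclockwise, at full-frame (263,252) then (269,257). Nothing is touching the tray. I'll track its angle next.

```bash
cat >> h.py <<'E'
def pin(c):
    "theta rad of pin in scene picture"
    out=[]
    for p,a in blobs(c,215,375,185,310,thr=30,amin=15):
        X=ray(c,*p,0.076)[:2]-H;r=np.hypot(*X)
        if .062<r<.092 and a<140: out.append((round(float((np.arctan2(X[1],X[0])-G)%(2*np.pi)),3),round(float(r),3),int(a)))
    return out
E
python3 - <<'E'
from h import *
from station import capture,observe
for i in range(12):
    t=observe()["t"];print(round(t,3),pin(capture("scene")))
s=observe();print(s["position"]);goal(s,[.535,-.0713,.13],(1,0,0))
E
```

```text
4.6 [(0.703, 0.082, 33)]
4.65 [(0.918, 0.084, 30)]
4.7 [(1.118, 0.084, 27)]
4.75 [(1.321, 0.085, 32)]
4.8 [(1.527, 0.084, 33)]
4.85 [(1.725, 0.084, 35)]
4.9 [(1.926, 0.084, 39)]
4.95 [(2.133, 0.083, 41)]
5.0 [(2.331, 0.081, 44)]
5.05 [(2.549, 0.081, 54)]
5.1 [(2.764, 0.08, 59)]
5.15 [(2.959, 0.079, 59)]
[ 0.50708408 -0.15146642  0.17802391]
 shift [48.0, 80.0, 27.0] rotvec [-0.005, 0.0, -0.0]
```

```bash
python3 -m crank '[[[0,0,0],[0,40,15],255],[[0,0,0],[0,80,27],255],[[0,0,0],[30,80,27],255],[[0,0,0],[48,80,27],255],[[0,0,0],[48,80,27],255],[[0,0,0],[48,80,27],255],[[0,0,0],[48,80,27],255],[[0,0,0],[48,80,27],255]]'; python3 - <<'E'
from h import *
from station import capture,observe
for i in range(20):
    t=observe()["t"];c=capture("scene");print(round(t,3),pin(c),end=' ')
cv2.imwrite("pics/a3.png",cv2.resize(c["frame"][140:300,200:400],(600,480)))
s=observe();print(s["position"]);goal(s,[.535,-.0713,.066],(1,0,0))
E
```

```text
t: 6.0
position: [0.5349, -0.0722, 0.1312]
orientation: [-9.7, 89.9, -10.0]
ft_force: [-0.4, -0.9, 0.3]
finger_gap: 0.005
6.0 [(0.301, 0.08, 40)] 6.05 [(0.492, 0.081, 40)] 6.1 [(0.685, 0.083, 34)] 6.15 [(0.859, 0.082, 35)] 6.2 [(1.041, 0.083, 35)] 6.25 [(1.223, 0.083, 40)] 6.3 [(1.398, 0.085, 36)] 6.35 [(1.569, 0.084, 41)] 6.4 [(1.739, 0.084, 42)] 6.45 [(1.925, 0.083, 44)] 6.5 [(2.132, 0.082, 62)] 6.55 [(2.305, 0.081, 67)] 6.6 [(2.488, 0.081, 63)] 6.65 [(2.67, 0.081, 64)] 6.7 [(2.851, 0.08, 58)] 6.75 [(3.046, 0.08, 70)] 6.8 [(3.237, 0.081, 74)] 6.85 [(3.433, 0.081, 75)] 6.9 [(3.6, 0.081, 89)] 6.95 [(3.75, 0.078, 73)] [ 0.53451395 -0.07192169  0.13002252]
 shift [64.0, 1.0, 0.0] rotvec [-0.006, 0.0, -0.0]
```

View pics/a3.png

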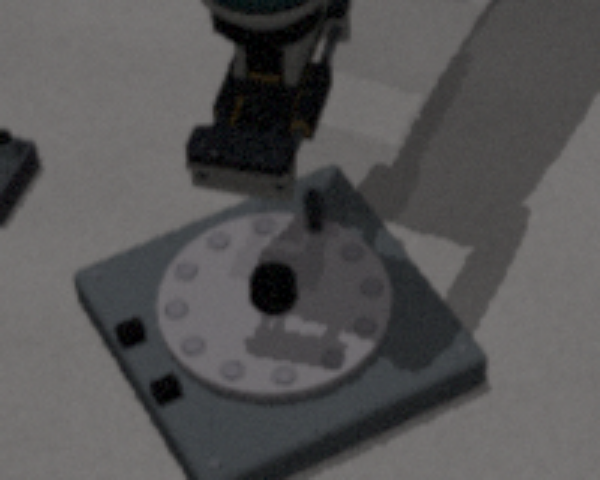

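The gripper stands well above the back of the disc, and the pin at about (313,208) in the crop is fully visible. I'll let it coast to a slower pace.

```bash

python3 -m crank '[[[0,0,0],[0,1,0],255],[[0,0,0],[0,1,0],255],[[0,0,0],[0,1,0],255],[[0,0,0],[0,1,0],255],[[0,0,0],[0,1,0],255],[[0,0,0],[0,1,0],255],[[0,0,0],[0,1,0],255],[[0,0,0],[0,1,0],255]]' >/dev/null
python3 -m crank '[[[0,0,0],[0,0,0],255],[[0,0,0],[0,0,0],255],[[0,0,0],[0,0,0],255],[[0,0,0],[0,0,0],255],[[0,0,0],[0,0,0],255],[[0,0,0],[0,0,0],255],[[0,0,0],[0,0,0],255],[[0,0,0],[0,0,0],255]]' >/dev/null
python3 -m crank '[[[0,0,0],[0,0,0],255],[[0,0,0],[0,0,0],255],[[0,0,0],[0,0,0],255],[[0,0,0],[0,0,0],255],[[0,0,0],[0,0,0],255],[[0,0,0],[0,0,0],255],[[0,0,0],[0,0,0],255],[[0,0,0],[0,0,0],255]]' >/dev/null
python3 -m crank '[[[0,0,0],[0,0,0],255],[[0,0,0],[0,0,0],255],[[0,0,0],[0,0,0],255],[[0,0,0],[0,0,0],255],[[0,0,0],[0,0,0],255],[[0,0,0],[0,0,0],255],[[0,0,0],[0,0,0],255],[[0,0,0],[0,0,0],255]]' >/dev/null
python3 -m crank '[[[0,0,0],[0,0,0],255],[[0,0,0],[0,0,0],255],[[0,0,0],[0,0,0],255],[[0,0,0],[0,0,0],255],[[0,0,0],[0,0,0],255],[[0,0,0],[0,0,0],255],[[0,0,0],[0,0,0],255],[[0,0,0],[0,0,0],255]]' >/dev/null
python3 - <<'E'
from h import *
from station import capture,observe
for i in range(10):
    t=observe()["t"];c=capture("scene");print(round(t,3),pin(c),end=' ')
s=observe();print(s["position"]);goal(s,[.535,-.0713,.066],(1,0,0))
E
```

```text
11.0 [(3.292, 0.08, 76)] 11.05 [(3.431, 0.081, 79)] 11.1 [(3.527, 0.08, 78)] 11.15 [(3.639, 0.079, 86)] 11.2 [(3.732, 0.077, 77)] 11.25 [(3.852, 0.077, 75)] 11.3 [(3.936, 0.07, 40)] 11.35 [(4.065, 0.068, 34)] 11.4 [(4.203, 0.068, 34)] 11.45 [(4.336, 0.07, 41)] [ 0.53452338 -0.07091154  0.13000437]
 shift [64.0, -0.0, 0.0] rotvec [-0.006, 0.0, -0.0]
```

```bash

python3 -m crank '[[[0,0,0],[20,0,0],255],[[0,0,0],[45,0,0],255],[[0,0,0],[60,0,0],255],[[0,0,0],[65,0,0],255],[[0,0,0],[65,0,0],255],[[0,0,0],[65,0,0],255],[[0,0,0],[65,0,0],255],[[0,0,0],[65,0,0],255]]'
python3 -m crank '[[[0,0,0],[0,0,0],255],[[0,0,0],[0,0,0],255],[[0,0,0],[0,0,0],255],[[0,0,0],[0,0,0],255],[[0,0,0],[0,0,0],255],[[0,0,0],[0,0,0],255],[[0,0,0],[0,0,0],255],[[0,0,0],[0,0,0],255]]' >/dev/null
python3 -m crank '[[[0,0,0],[0,0,0],255],[[0,0,0],[0,0,0],255],[[0,0,0],[0,0,0],255],[[0,0,0],[0,0,0],255],[[0,0,0],[0,0,0],255],[[0,0,0],[0,0,0],255],[[0,0,0],[0,0,0],255],[[0,0,0],[0,0,0],255]]' >/dev/null
python3 -m crank '[[[0,0,0],[0,0,0],255],[[0,0,0],[0,0,0],255],[[0,0,0],[0,0,0],255],[[0,0,0],[0,0,0],255],[[0,0,0],[0,0,0],255],[[0,0,0],[0,0,0],255],[[0,0,0],[0,0,0],255],[[0,0,0],[0,0,0],255]]' >/dev/null
python3 - <<'E'
from h import *
from station import capture,observe
for i in range(6):
    t=observe()["t"];c=capture("scene");print(round(t,3),pin(c),end=' ')
s=observe();print(s["position"],s["ft_force"])
cv2.imwrite("pics/a4.png",cv2.resize(c["frame"][140:300,200:400],(600,480)))
E
```

```text
t: 12.3
position: [0.5349, -0.071, 0.0658]
orientation: [-9.6, 89.9, -10.0]
ft_force: [-0.8, -0.0, -0.3]
finger_gap: 0.006
14.7 [] 14.75 [] 14.8 [] 14.85 [] 14.9 [] 14.95 [] [ 0.53451394 -0.07094473  0.06501872] [-0.23228974 -0.24305874  0.81170748]
```

View pics/a4.png

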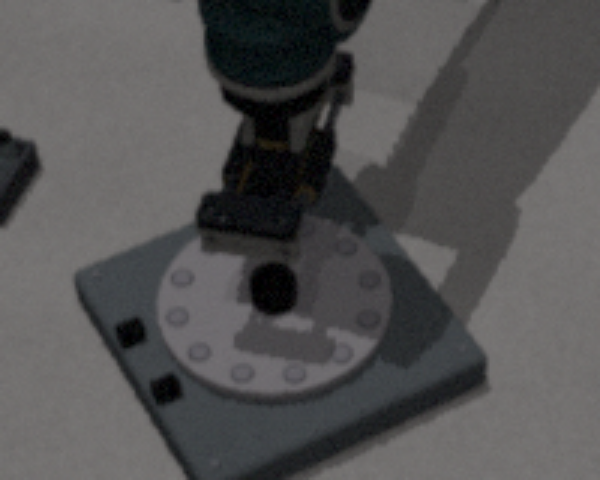

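The pin is hidden behind the gripper, and the finger stands between knob and pin circle. I'll lower to about 4 mm above the disc and watch for the pin to come out.

```bash

python3 -m crank '[[[0,0,0],[3,0,0],255],[[0,0,0],[5,0,0],255]]'
python3 - <<'E'
from h import *
from station import capture,observe
n=0
for i in range(40):
    t=observe()["t"];c=capture("scene");p=pin(c);n+=bool(p)
    if p:print(round(t,3),p,end=' ')
    if n>=5:break
s=observe();print(s["t"],s["position"],s["ft_force"])
E
```

```text
t: 15.2
position: [0.5345, -0.0709, 0.0597]
orientation: [156.5, 90.0, 156.1]
ft_force: [-0.4, -0.3, -0.2]
finger_gap: 0.006
15.55 [(5.262, 0.072, 49)] 15.6 [(5.335, 0.072, 48)] 15.65 [(5.407, 0.073, 47)] 15.7 [(5.47, 0.073, 46)] 15.75 [(5.535, 0.073, 46)] 15.8 [ 0.53454708 -0.0709261   0.06007215] [ 0.10345078  0.64738097 -0.4805468 ]
```

```bash

python3 -m crank '[[[0,0,0],[0,0,0],255],[[0,0,0],[0,0,0],255],[[0,0,0],[0,0,0],255],[[0,0,0],[0,0,0],255],[[0,0,0],[5.5,0,0],255],[[0,0,0],[7,0,0],255],[[0,0,0],[7,0,0],255],[[0,0,0],[7,0,0],255]]'
python3 - <<'E'
from h import *
from station import capture,observe
for i in range(3):
    t=observe()["t"];c=capture("scene");print(t,pin(c))
s=observe();print(s["t"],s["position"],s["ft_force"])
cv2.imwrite("pics/a5.png",cv2.resize(c["frame"][180:300,210:370],(800,600),interpolation=cv2.INTER_CUBIC))
E
```

```text
t: 16.6
position: [0.5348, -0.0712, 0.0546]
orientation: [-38.5, 89.9, -38.8]
ft_force: [-10.6, 0.7, 21.4]
finger_gap: 0.004
16.6 [(6.195, 0.077, 47)]
16.65 [(6.195, 0.077, 44)]
16.7 [(6.19, 0.077, 45)]
16.75 [ 0.53477947 -0.07118839  0.0546168 ] [-10.88863958  -0.29354069  22.02538392]
```

View pics/a5.png

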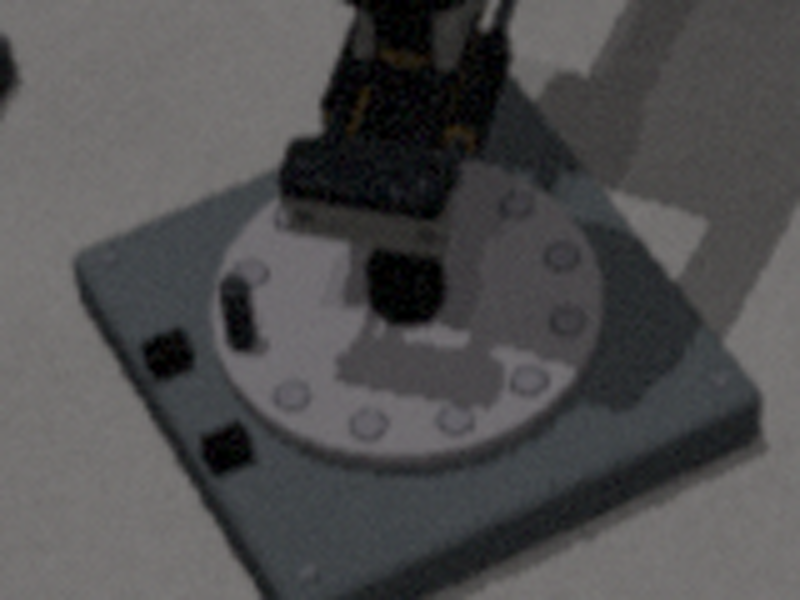

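```bash
python3 - <<'E'
from h import *
from station import capture,observe
c=capture("scene");g=cv2.cvtColor(c["frame"],cv2.COLOR_BGR2GRAY)
b=[(p,a) for p,a in blobs(c,225,310,205,285,thr=35,amin=25)]
for p,a in b: print(p,a,[ray(c,*p,z)[:2].round(4).tolist() for z in(.052,.058,.068,.076)])
# predicted pixels from top-camera model
for th in(0,-.1,-.2): 
    q=H+.078*np.array([np.cos(G+th),np.sin(G+th)]);print(th,proj(c,[*q,.056]),proj(c,[*q,.096]),proj(c,[*q,.076]))
print("hub top",proj(c,[*H,.080]),proj(c,[*H,.068]))
for sg in(-1,1):
    e=np.array([np.cos(G),np.sin(G)]);n=np.array([-e[1],e[0]]);print("lug",[proj(c,[*(H+.107*e+sg*.030*n),z]).round(1) for z in(.058,.050)])
w=capture("wrist");cv2.imwrite("pics/w5.png",w["frame"]);pickle.dump(w,open("w.pkl","wb"))
print(w["fx"],w["cx"],w["cy"],np.round(w["R"],3).tolist(),np.round(w["t"],3).tolist())
E
```

```text
[286.3322314  212.93884298] 605 [[0.502, -0.1004], [0.5072, -0.0986], [0.5159, -0.0957], [0.5229, -0.0933]]
[290.591133   236.61576355] 203 [[0.5713, -0.0718], [0.5761, -0.0702], [0.5842, -0.0675], [0.5906, -0.0654]]
[257.26785714 243.30357143] 56 [[0.6062, -0.1413], [0.6108, -0.1393], [0.6185, -0.136], [0.6247, -0.1333]]
[243.14864865 250.55405405] 74 [[0.6332, -0.1665], [0.6376, -0.1644], [0.6451, -0.1608], [0.651, -0.1579]]
[255.         269.44155844] 77 [[0.6789, -0.1248], [0.6831, -0.1228], [0.6901, -0.1196], [0.6957, -0.1171]]
0 [259.03400199 251.78087667] [257.24419453 240.40966361] [258.14939124 246.16066471]
-0.1 [257.68875548 249.38444597] [255.87389997 237.99672893] [256.7917293  243.75585448]
-0.2 [256.67706618 246.89214663] [254.84531795 235.48753304] [255.77165337 241.25497279]
hub top [289.165801   231.45210219] [289.48138455 234.88573126]
lug [array([241.6, 247.4]), array([242. , 249.6])]
lug [array([253. , 265.6]), array([253.4, 267.8])]
371.64829954431775 315.133394153477 240.2605047916092 [[1.0, -0.006, 0.001], [-0.006, -0.954, 0.301], [-0.001, -0.301, -0.954]] [-0.535, -0.05, 0.216]
```

View pics/w5.png

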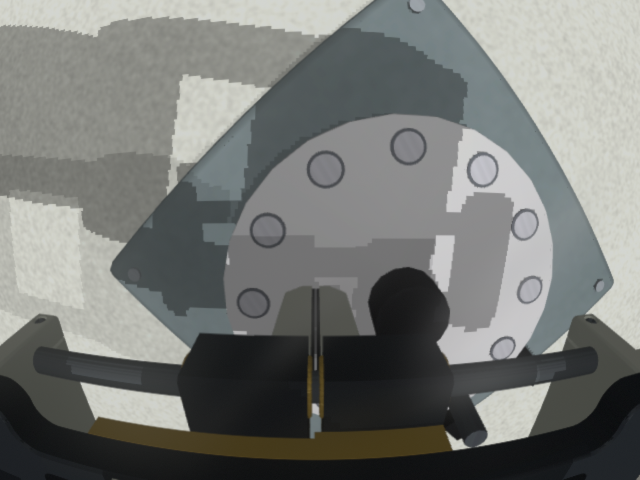

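Correcting the scene view by its residual at the lugs and hub puts the pin about 0.19 rad (15 mm) before mid-gate. That puts the whole pin between the lugs. I'll hold briefly, lift straight up, back away and check with the top camera.

```bash

python3 -m crank '[[[0,0,0],[0,0,0],255],[[0,0,0],[0,0,0],255],[[0,0,0],[0,0,0],255],[[0,0,0],[-4,0,0],255],[[0,0,0],[-12,0,0],255],[[0,0,0],[-40,0,0],255],[[0,0,0],[-80,0,0],255],[[0,0,0],[-110,0,0],255]]'
python3 -m crank '[[[0,0,0],[-20,50,-30],255],[[0,0,0],[-40,100,-60],255],[[0,0,0],[-40,150,-80],255],[[0,0,0],[-40,200,-80],255],[[0,0,0],[-40,250,-80],255],[[0,0,0],[-40,300,-80],255],[[0,0,0],[-40,300,-80],255],[[0,0,0],[-40,300,-80],255]]'
python3 - <<'E'
from h import *
from station import capture,observe
for i in range(2):
    c=capture("scene");print(observe()["t"],pin(c),observe()["ft_force"].round(1) if hasattr(observe()["ft_force"],"round") else observe()["ft_force"])
c=capture("top");print([(p.round(1),a,ray(c,*p,.058)[:2].round(4),ray(c,*p,.076)[:2].round(4)) for p,a in blobs(c,290,392,180,275,thr=60,amin=10)])
for th in(0,-.1,-.2,-.3): 
    q=H+.078*np.array([np.cos(G+th),np.sin(G+th)]);print(th,proj(c,[*q,.076]).round(1))
cv2.imwrite("pics/a6.png",cv2.resize(c["frame"][160:300,260:410],(640,600),interpolation=cv2.INTER_CUBIC))
E
```

```text
t: 17.65
position: [0.5346, -0.0709, 0.1651]
orientation: [-7.3, 90.0, -7.6]
ft_force: [0.3, -0.6, -0.4]
finger_gap: 0.008
t: 18.45
position: [0.4557, 0.2322, 0.2027]
orientation: [172.2, 90.0, 172.1]
ft_force: [0.2, -0.2, -0.1]
finger_gap: 0.007
18.5 [(6.185, 0.077, 50)] [ 0.8 -0.2 -1.2]
18.55 [(6.175, 0.077, 48)] [ 0.1 -0.2 -0.3]
[(array([359.3, 194. ]), np.int32(43), array([ 0.6722, -0.1279]), array([ 0.6685, -0.1262])), (array([375.1, 212.1]), np.int32(42), array([ 0.6265, -0.1688]), array([ 0.6233, -0.1665])), (array([362.7, 214. ]), np.int32(17), array([ 0.6208, -0.1373]), array([ 0.6178, -0.1354])), (array([336.4, 228.8]), np.int32(154), array([ 0.5814, -0.0708]), array([ 0.5788, -0.0698]))]
0 [360.2 208.3]
-0.1 [362.2 210.7]
-0.2 [363.8 213.3]
-0.3 [365.3 216. ]
```

View pics/a6.png

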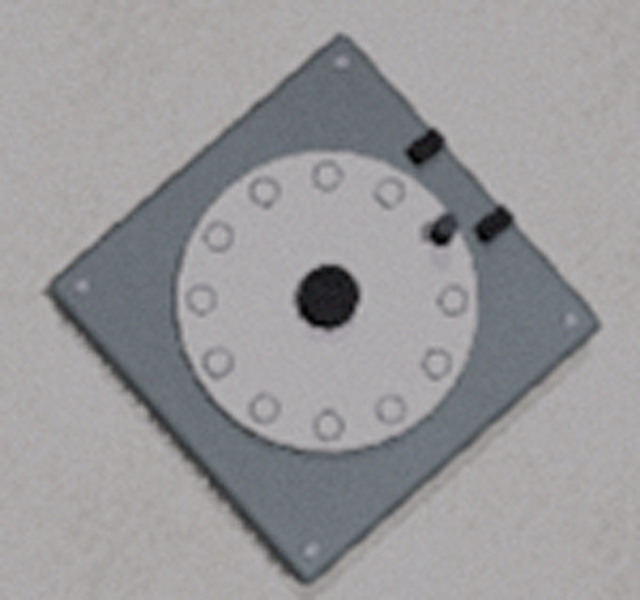

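Top view: the pin, near (441,231), stands between the lug directions at (425,147) and (494,224). From the pockets it is about 11° (0.19 rad, 15 mm) before mid-gate. The whole pin is inside the ±25 mm gap. I'll check for drift, then hand in.

```bash

python3 -m crank '[[[0,0,0],[0,0,0],255],[[0,0,0],[0,0,0],255],[[0,0,0],[0,0,0],255],[[0,0,0],[0,0,0],255],[[0,0,0],[0,0,0],255],[[0,0,0],[0,0,0],255]]'
python3 - <<'E'
from h import *
from station import capture,observe,job_done
a=[pin(capture("scene")) for _ in range(3)];print(a)
c=capture("top");print([p.round(1) for p,a in blobs(c,290,392,180,275,thr=60,amin=10)])
if all(abs(x[0][0]-6.18)<.04 for x in a): print(job_done())
E
```

```text
t: 19.2
position: [0.4564, 0.2295, 0.203]
orientation: [-6.9, 90.0, -7.2]
ft_force: [0.3, 0.1, 0.2]
finger_gap: 0.003
[[(6.166, 0.077, 47)], [(6.166, 0.077, 48)], [(6.177, 0.077, 50)]]
[array([359.2, 194.2]), array([375.2, 212.1]), array([362.6, 214.4]), array([336.3, 228.7])]
the job is handed in; nothing more can be done
None
```

The tray was flicked, spun past the gate untouched, and was later braked with the pin standing inside the gate. I handed the job in at about 19 s. The pin is off-centre, with only about 3 mm to spare on one side.

- **Flick:** I pushed the pin counterclockwise with the closed fingertip. It passed the gate at about 4.1 rad/s and was still doing about 3.6 rad/s two seconds later, with nothing touching the tray. Before that I had pressed the fingertip on the resting disc (up to about 16 N vertically) to find its surface.
- **Brake:** when the tray had slowed to about 1.4 rad/s, I pressed a fingertip on the disc with about 22 N as the pin came into the gate. I held it for roughly 0.6 s, lifted straight up and moved away.
- **Last checks:**
  - **Pin position:** the top view puts the pin about 0.19 rad (15 mm) before mid-gate, so the whole pin is between the lugs. The uncorrected scene-camera reading said 8 mm (0.1 rad). Corrected by what it showed at the lugs and hub, it agreed with 15 mm.
  - **Standing still:** scene readings crept from 6.195 to about 6.17 rad (under 2 mm) after the brake, and the top view moved 0.4 pixel. I took this as noise, but a tiny settling is not excluded.
  - **Bystanders:** the arm never came near the rack, bottle or screwdriver, but I did not measure their positions again at the end.

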